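Open the salt jar whose cap may thread either way

ROBOT

A 6-joint arm with a two-finger parallel gripper is mounted at the origin on the work surface. World frame = base frame: x ahead of the robot, y to its left, z up, the work surface at z = 0. Lengths are in m, angles in degrees, forces in N, time in s.
With the tool pointing down it reaches from about 0.4 to 0.825 m from the base axis. Payload 7 kg.
Tool frame: the origin (TCP) lies at the very end of the fingers, on their centre line; the grasp point (between the pads) lies 19 mm behind it; z points along the fingers, y is the line along which they close (so a half turn about z gives the same grasp; the last joint's range is limited). The gripper opens to 88 mm and grips with 3 to 60 N. Pads are 19 mm wide; open, the fingers measure 130 mm over their backs; the gripper's body (78 mm by 193 mm) begins 47 mm behind the grasp point.
Start: joints at [-57.691, 20.546, 0.682, 0, -70.136, -16.507], TCP at [0.184, -0.649, 0.227] pointing down, gripper open.
Joint ranges: [-176.03, 176.03], [-82.01, 121.73], [-58.28, 71.71], [-173.87, 95.51], [-174.79, -0.11], [-173.66, 173.66]. Speed limits (degrees/s): [136.94, 136.94, 172.46, 180, 180, 180].

INTERFACE

Orientations are given as [roll, pitch, yaw] about the fixed x, y, z axes, in that order (R = Rz(yaw) Ry(pitch) Rx(roll)).
In Python, from plant import get_state, capture, close_job, regions_of gives the robot as it stands.
- The arm moves only by the tool jog_arm, never from a script. Its argument "moves" is a list of rows, each a list of 3 entries, a list of its own where there are three numbers: the shift along the tool's x, y, z in cm, then the turn about the tool's z in degrees, then the finger opening in cm, from 0 to 8.76. A call has 1 to 12 rows; each row shifts and turns the commanded pose from where the row before left it, along the tool's axes as they then stand; what a row does not reach is not made up. A row lasts 1/8 s, in which the tool goes at most 62.5 mm and 10.7 degrees, less where a joint would pass 70% of its speed; a pose out of reach is approached as far as the arm can. A call is refused whole if a number of a shift passes 6.25 or a number of a turn 10.7, either way. A call with a gripper value outside its range is refused whole. The fingers move at their own pace and stop on an object; "newtons" is the grip in N (left out, the last holds). Time passes only in rows, so rows that do not move let the fingers close. It gives the time, the measured TCP pose, the force, the opening and the grip force at its end, in the units of the state.
- get_state(): the state, without advancing time (a new reading comes with each control period).
- capture(name): name is "side" or "top" or "wrist"; returns a dict with "pixels" (400x640x3 uint8, blue, green, red), "mtx" (3x3 intrinsics, pixels), "world_from_camera" (4x4, takes a point from camera to world coordinates); the wrist camera has in their place "hand_eye" (4x4, takes a point from camera to tool coordinates, whose origin is the TCP and whose axes are the flange's). Camera axes: x right, y down, z forward; pixel columns grow to the right and rows downward; lengths in m; the calibration is good to about 2 mm. A picture is of the moment at which its call begins: read the wrist's pose just before it. There is no depth.
- close_job(): hands the job in; it is judged then, once.
Trained networks look in a picture, given as the dict that the camera call returned (one of the last four; its "shot" number tells which), for a name from the list of things; names that differ only in an ending like _2 or _b are one class to them, and where a whole thing is asked for, a point or a joint stands for the part that bears it (a point fixed in the world has none). Each returns a list of dicts, best first, with "confidence" (0 to 1); they miss things now and then, are a little off and sometimes report something else, mostly with a low value. They report only what shows in the picture. A call takes as long as a camera call.
- regions_of(picture, thing): "pixels" (400x640 bool, what is visible of it) and "pixel" ([column, row] in pixels, amid what is visible of it).
The state is a dict: "time_s": time; "joints": joint angles; "qd": joint speeds; "joint_torque": joint torques, N m; "tcp_pos": TCP position; "eef_rot": TCP orientation; "contact_force": force on the tool from outside, world axes, zero at the start; "moment": the same for the moment, N m; "gripper_width": finger opening in m; "gripper_force": force on a finger pad.
Only numpy, scipy, OpenCV 4.12 (cv2) and the standard library are available. Lean on these libraries where they do the work, as an engineer would, in place of code of your own. Each camera call takes 0.05 s, during which the arm holds its last target. There are 200 camera calls.

TASK

Slide the flat cover of the bamboo caddy all the way over to the other compartment so the salt jar is uncovered, then twist the jar's oblong cap loose; it may unscrew clockwise or anticlockwise, so try one way and, if it stops dead, do not wrench it against the stop but go the other way. Lift the cap off and finish while still holding it in the gripper, level, still and at least 6 cm up from where it sat, right above its jar. Leave the cover open and everything else on the table where it is.

Things in the scene. Friction and masses are not known exactly. Their poses are not given: they have to be found in the camera images.
- caddy: Bamboo seasoning caddy fixed to the table, outside 150 (its x) x 296 (its y) x 90 tall, origin at the centre of its underside, z up. 8 mm walls; a middle wall makes two compartments 134 x 136 inside, centred at y = -72 (salt jar) and y = +72 (small bowl). The white salt jar is keyed in and cannot turn or lift: 74 across up to 40 mm above the table, its neck 22 across.
- jar_mouth (a point): centre of the top of the jar's neck, 77 mm above the table, on the jar's upright axis; axes as the caddy's. Turned about 60 degrees (50 to 100) the right way from seated, the cap lifts straight off; less than 40 does not free it. Right way (clockwise or anticlockwise) differs from jar to jar, cannot be seen; the wrong way stops dead after 5 to 11 degrees (do not pass 2 N m there).
- cover (a joint): sliding cover, m: about 0 to 0.015 at the start (over the salt jar), grows along the caddy's +y, stop at 0.146 (salt compartment fully open, cover over the other compartment). It stays where it is left; moves with a few newtons.
- cover_grip (a point): on the cover's grip rib, 60 long (caddy's x), 14 thick (y), 30 tall: the point is at the rib's middle, 10 mm below its top, which is 126.5 mm above the table. Cover plate 148 x 146 x 6, its underside 90.5 and top 96.5 above the table; the rib stands 45 mm from the plate's centre towards +y. Axes as the caddy's.
- cap: steel twist cap of the salt jar, an oblong block 64 (its x) x 48 (its y) x 34 tall, flat sides, hollow, about 90 g; origin at the centre of its underside, 50 mm above the table when seated (top at 84). Grip it across its 48 mm. Seated, its x lies within 0.05 rad of the caddy's x; two lugs inside it lie under flanges of the jar's neck (see jar_mouth), 1 mm up-down play.
- dish: small blue ceramic bowl, 60 across, 28 tall, standing in the open compartment of the caddy, under the cover's open position (leave alone); origin at its underside
- saucer: white ceramic bowl, 72 across, 30 tall, on the table close beside the caddy (leave alone); origin at its underside
- rolling_pin: short maple rolling pin, 38 thick, 218 long along its y, lying on the table beside the caddy (leave alone); origin at its underside
- steamer: round stainless steamer insert, 232 across, 75 tall (leave alone); origin at its underside
- soy_bottle: amber bottle, 64 across, 190 tall (leave alone); origin at its underside
- mug: white mug, 80 across, 85 tall (leave alone); origin at its underside

How it is judged (in metres and radians):
On the way, in this order (a step that is already met when the one before it is completed fails the run):
1. the cover is slid off the salt compartment (joint above 0.130 m) with the cap still seated (value of joint cover above 0.13 m and z of cap in the frame of jar_mouth below -0.021 m), for 0.2 s.
2. the cap is turned loose, more than 37 degrees from the caddy's x axis (value of joint cover above 0.13 m and angle between the x axis of cap and the x axis of caddy, either way round above 0.65 rad), for 0.1 s.
3. the cap is lifted clear of the neck, at least 40 mm up (value of joint cover above 0.13 m and z of cap in the frame of jar_mouth above 0.013 m), for 0.2 s.
At the end, for the whole second after the job is handed in: The cover is still open (above 0.130 m of 0.146), and the cap is held by the fingers alone, more than 45 mm above where it sat, within 60 mm sideways of the jar's axis, within 20 degrees of level, slower than 30 mm/s, not touching caddy or jar (value of joint cover above 0.13 m and z of cap in the frame of jar_mouth above 0.018 m and horizontal distance between cap and jar_mouth below 0.06 m and angle between cap's own z axis and vertical below 0.35 rad and contact force between the fingers and cap above 0.5 N and contact force between cap and caddy below 0.05 N and linear speed of cap below 0.03 m/s); the arm keeps its last pose, push and grip.
It fails at once if the cap is wrenched against its jar with over 150 N (about 2 N m of twist against the stop) (contact force between cap and caddy above 150 N).
It fails at once if another thing on the table or in the caddy is moved more than 30 mm (distance of any of dish, saucer, rolling_pin, steamer, soy_bottle, mug from where it was at the start of the episode above 0.03 m).
It also fails if it takes over 54 s, if anything falls off the work surface, if the arm or the gripper's body presses on something with over 40 N, if the wrist force passes 120 N, or if a joint passes its speed limit or range.

## Working session

There is one attempt and no reset: what is moved stays moved. The work goes in short steps, Python scripts to look and compute and a tool call to move; the robot and the scene stay as the last step left them, time stands still between calls to the robot, and variables do not carry over. Pictures are saved under pics/ and viewed, at most 10 in all, crops included, and the job is handed in when it is done.

Besides the shell and the picture viewer there is one more tool, called after "Emit:" as name(argument=value, ...), one argument or row to a line, values as JSON. jog_arm: Moves the arm, as the interface text tells. Its arguments: {"type":"object","properties":{"moves":{"type":"array"},"newtons":{"type":"number"}},"required":["moves"]}

```bash
mkdir -p pics
cat > h.py <<'E'
import numpy as np,cv2
from plant import *
from scipy.spatial.transform import Rotation as R
def ray(p,px):
    d=np.linalg.inv(p["mtx"])@[px[0],px[1],1.]
    T=np.array(p["world_from_camera"]);return T[:3,3],T[:3,:3]@d
def at_z(p,px,z):
    o,d=ray(p,px);return o+d*(z-o[2])/d[2]
E
python3 - <<'E'
from h import *
s=get_state();print(s)
ims=[]
for n in("top","side"):
    p=capture(n);cv2.imwrite(f"pics/{n}0.png",p["pixels"])
    print(n,np.round(p["world_from_camera"],3).tolist())
    for t in("cover","cover_grip","caddy","rolling_pin","saucer","cap"):
        for r in regions_of(p,t)[:1]:
            print(t,r["confidence"],r["pixel"])
            if n=="top":
                m=r["pixels"].astype(np.uint8);c=max(cv2.findContours(m,0,2)[0],key=cv2.contourArea)
                print(cv2.minAreaRect(c), cv2.approxPolyDP(c,6,True).reshape(-1,2).tolist() )
E
```

```text
{'time_s': 0.0, 'joints': array([-5.76906716e+01,  2.05916965e+01,  6.32900538e-01, -1.94457292e-02,
       -7.01365834e+01, -1.65061407e+01]), 'qd': array([-0.09464796, -0.04179789, -0.0394019 ,  0.08985707, -0.02065542,
       -0.02754051]), 'joint_torque': array([ 9.37901241e-04, -5.82718241e+01,  2.93059838e+01,  6.99734196e+00,
        6.71107948e-03, -2.29008247e-04]), 'tcp_pos': array([ 0.18364689, -0.64901695,  0.22561524]), 'eef_rot': array([ 1.79903357e+02, -9.57474997e-03, -1.64203427e+02]), 'contact_force': array([-0.19577534,  0.41576589,  0.82153761]), 'moment': array([-0.02090646,  0.07764935,  0.0192171 ]), 'gripper_force': 0.0, 'gripper_width': 0.0872481511306132}
top [[-0.012, -0.986, 0.165, 0.374], [-1.0, 0.011, -0.006, -0.016], [0.004, -0.165, -0.986, 1.222], [0.0, 0.0, 0.0, 1.0]]
cover 0.81 [343.7, 190.1]
((343.0968933105469, 187.18165588378906), (52.764705657958984, 52.47058868408203), 61.927513122558594) [[353, 154], [308, 177], [332, 221], [378, 198]]
cover_grip 0.75 [341.5, 187.9]
((343.29217529296875, 187.40805053710938), (52.736167907714844, 52.239326477050
[... 186 characters left out ...]
52556610107422) [[356, 150], [265, 197], [290, 245], [382, 198]]
rolling_pin 0.6 [345.5, 236.4]
((345.5553894042969, 235.70437622070312), (12.349583625793457, 72.94213104248047), 60.80251693725586) [[378, 219], [361, 220], [314, 254]]
saucer 0.72 [314.5, 159.1]
((316.42645263671875, 158.04412841796875), (20.40833282470703, 23.323806762695312), 59.036251068115234) [[320, 148], [306, 155], [313, 170], [328, 161]]
side [[-0.99, -0.11, 0.093, 0.436], [-0.143, 0.683, -0.717, 0.965], [0.016, -0.722, -0.691, 1.06], [0.0, 0.0, 0.0, 1.0]]
cover 0.98 [310.9, 181.0]
cover_grip 0.95 [312.9, 183.7]
caddy 0.96 [318.4, 208.4]
rolling_pin 0.85 [350.0, 201.6]
saucer 0.24 [311.2, 182.0]
cap 0.2 [303.6, 343.4]
```

Run:
```python
import cv2
a=cv2.imread("pics/top0.png")[100:300,200:450];b=cv2.imread("pics/side0.png")[80:300,180:460]
cv2.imwrite("pics/v1.png",cv2.vconcat([cv2.resize(a,(480,384)),]).copy())
a=cv2.resize(a,(400,320),interpolation=2);b=cv2.resize(b,(400,314),interpolation=2);b=cv2.copyMakeBorder(b,0,6,0,0,0)
cv2.imwrite("pics/v1.png",cv2.hconcat([a,b]))
```

```text
(no output)
```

View pics/v1.png

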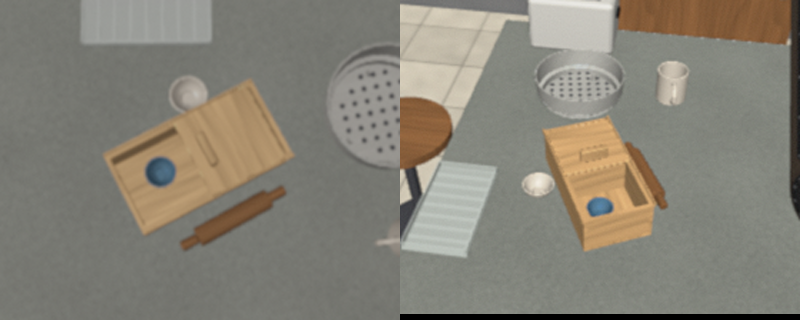

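Run:
```python
from h import *
p=capture("top")
for q in ([353,154],[308,177],[332,221],[378,198]): print("cover",at_z(p,q,.0965)[:2].round(4))
for q in ([356,150],[265,197],[290,245],[382,198]): print("caddy",at_z(p,q,.09)[:2].round(4))
print("sau",at_z(p,[314.5,159.1],.03)[:2],"pin",at_z(p,[345.5,236.4],.03)[:2])
```

```text
cover [ 0.6912 -0.1361]
cover [ 0.6258 -0.0076]
cover [ 0.5007 -0.0727]
cover [ 0.5636 -0.2023]
caddy [ 0.7047 -0.1457]
caddy [0.5712 0.1136]
caddy [0.4364 0.0438]
caddy [ 0.5646 -0.2146]
sau [ 0.69538288 -0.02715938] pin [ 0.46267824 -0.1144291 ]
```

The top view shows the cover at the right (world −y), with its rib near pixel (329,192) and the dish at left. The caddy's yaw is about 27°. I'm moving above the rib.

Emit:
jog_arm(
  moves=[
    [[-4.4,3.8,-0.2],0,8],
    [[-4.4,3.8,-0.2],0,5],
    [[-4.4,3.8,-0.2],0,5],
    [[-4.4,3.8,-0.2],0,5],
    [[-4.4,3.8,-0.2],0,5],
    [[-4.4,3.8,-0.2],0,5],
    [[-4.4,3.8,-0.2],0,5],
    [[-4.4,3.8,-0.2],0,5],
    [[-4.4,3.8,-0.2],0,5],
    [[-4.4,3.8,0],0,5],
    [[-4.4,3.8,0],0,5],
    [[-4.4,3.8,0],-10.7,5],
  ],
)

```text
time_s: 2.25
tcp_pos: [0.5685, -0.0651, 0.245]
eef_rot: [-180.0, 0.0, -153.3]
contact_force: [1.5, -1.1, 1.1]
gripper_width: 0.0498
gripper_force: 0.0
```

```bash
cat >> h.py <<'E'
def tool():
    s=get_state();return s,R.from_euler("xyz",s["eef_rot"],degrees=True).as_matrix(),np.array(s["tcp_pos"])
def wrist():
    s,Rm,t=tool();T=np.eye(4);T[:3,:3]=Rm;T[:3,3]=t
    p=capture("wrist");p["world_from_camera"]=T@np.array(p["hand_eye"]);return p
def rel(target):
    s,Rm,t=tool();return (100*Rm.T@(np.array(target)-t)).round(2)
def proj(p,X):
    T=np.linalg.inv(p["world_from_camera"]);q=p["mtx"]@(T[:3,:3]@np.array(X)+T[:3,3]);return (q[:2]/q[2]).round(1)
E
python3 - <<'E'
from h import *
p=wrist();cv2.imwrite("pics/w1.png",p["pixels"])
print(tool()[0]["tcp_pos"],tool()[0]["eef_rot"],p["hand_eye"])
for r in regions_of(p,"cover_grip")[:2]:
    c=max(cv2.findContours(r["pixels"].astype(np.uint8),0,2)[0],key=cv2.contourArea)
    print(r["confidence"],r["pixel"],cv2.approxPolyDP(c,8,True).reshape(-1,2).tolist())
E
```

```text
[ 0.57207726 -0.0608494   0.24438838] [-1.79973583e+02  1.17766188e-01 -1.52504279e+02] [[ 8.22177198e-05 -9.66424989e-01 -2.56948892e-01  7.00073539e-02]
 [ 9.99999853e-01 -5.83330796e-05  5.39376731e-04 -6.44208196e-04]
 [-5.36255772e-04 -2.56948899e-01  9.66424842e-01 -1.57729775e-01]
 [ 0.00000000e+00  0.00000000e+00  0.00000000e+00  1.00000000e+00]]
0.88 [283.4, 179.2] [[342, 125], [209, 126], [218, 215], [237, 220], [240, 239], [253, 225], [278, 224], [283, 246], [343, 246]]
```

View pics/w1.png

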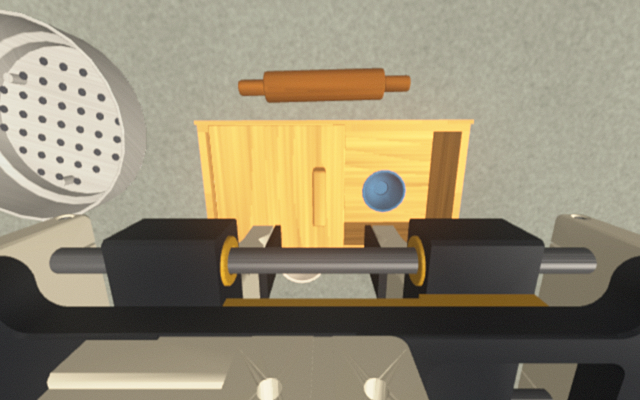

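The wrist view shows the rib top at columns 313–326, rows 167–226, square to the tool.

Run:
```python
from h import *
p=wrist()
T=p["world_from_camera"]
for q in ([319,168],[319,225],[319,196]): X=at_z(p,q,.1265);print(q,X[:2].round(4),rel(X))
for q in ([197,121],[473,121]): X=at_z(p,q,.09);print("caddy corner",X[:2].round(4))
print(rel([.57,-.06,.105]))
pt=capture("top");X=at_z(pt,[328.8,192.5],.1265);print("top",X,rel(X))
```

```text
[319, 168] [ 0.5486 -0.0784] [ 2.41 -0.32 11.75]
[319, 225] [ 0.6021 -0.0513] [-3.58 -0.31 11.75]
[319, 196] [ 0.5741 -0.0654] [-0.45 -0.31 11.75]
caddy corner [ 0.5681 -0.2157]
caddy corner [0.4335 0.0483]
[-0.33  0.36 13.9 ]
top [ 0.57528341 -0.06396602  0.1265    ] [-0.76 -0.16 11.77]
```

Emit:
jog_arm(
  moves=[
    [[-0.5,-0.3,5],0,5],
    [[0,0,5],0,5],
    [[0,0,3],0,5],
    [[0,0,0.8],0,5],
    [[0,0,0],0,1],
    [[0,0,0],0,1],
    [[0,0,0],0,1],
    [[0,0,0],0,1],
  ],
  newtons=15,
)

```text
time_s: 3.45
tcp_pos: [0.5738, -0.0673, 0.1073]
eef_rot: [-180.0, 0.1, -153.5]
contact_force: [-0.0, 0.1, -0.4]
gripper_width: 0.0154
gripper_force: 0.0
```

Emit:
jog_arm(
  moves=[
    [[0,0,0],0,1],
    [[0,0.8,0],0,1],
    [[0,1.5,0],0,1],
    [[0,1.8,0],0,1],
    [[0,1.8,0],0,1],
    [[0,1.8,0],0,1],
    [[0,1.8,0],0,1],
    [[0,1.5,0],0,1],
    [[0,1,0],0,1],
    [[0,0.8,0],0,1],
    [[0,0.5,0],0,1],
    [[0,0,0],0,1],
  ],
)

```text
time_s: 4.95
tcp_pos: [0.5133, 0.0519, 0.1071]
eef_rot: [-180.0, -0.0, -153.5]
contact_force: [-4.8, -0.4, 9.2]
gripper_width: 0.0136
gripper_force: 15.0
```

Emit:
jog_arm(
  moves=[
    [[0,0.4,0],0,1],
    [[0,0.4,0],0,1],
    [[0,0.3,0],0,1],
    [[0,0,0],0,1],
  ],
)

```text
time_s: 5.45
tcp_pos: [0.5103, 0.0578, 0.1071]
eef_rot: [-179.7, -0.1, -153.4]
contact_force: [13.7, -26.3, -1.7]
gripper_width: 0.0234
gripper_force: 15.0
```

Emit:
jog_arm(
  moves=[
    [[0,-0.4,0],0,5],
    [[0,0,0],0,5],
    [[0,0,-1],0,5],
    [[0,0,-5],0,5],
    [[0,-4,-5],0,6.8],
    [[2,-6,0],0,6.8],
    [[2,-6,0],0,6.8],
    [[0,-3,0],0,6.8],
    [[0,0,0],0,6.8],
  ],
)

```text
time_s: 6.58
tcp_pos: [0.5598, -0.129, 0.2156]
eef_rot: [-180.0, 0.0, -153.6]
contact_force: [-0.2, -0.2, -0.9]
gripper_width: 0.0679
gripper_force: 0.0
```

Run:
```python
from h import *
p=wrist();cv2.imwrite("pics/w2.png",p["pixels"])
s=tool()[0];print(s["tcp_pos"],s["eef_rot"])
for n in("cap","cover_grip"):
  for r in regions_of(p,n)[:2]:
    c=max(cv2.findContours(r["pixels"].astype(np.uint8),0,2)[0],key=cv2.contourArea)
    print(n,r["confidence"],r["pixel"],cv2.minAreaRect(c),cv2.boundingRect(c))
    if n=="cap":
        for q in cv2.boxPoints(cv2.minAreaRect(c)): print(at_z(p,q,.084),rel(at_z(p,q,.084)))
for z in(.05,.084):print(proj(p,[.601,-.1145,z]),rel([.601,-.1145,z]))
```

```text
[ 0.55938412 -0.12805424  0.21558524] [ 1.79987165e+02  2.01880355e-03 -1.53590268e+02]
cap 0.78 [319.4, 218.5] ((316.0, 220.0), (54.0, 44.0), 90.0) (294, 193, 45, 55)
[ 0.57588841 -0.15535383  0.084     ] [-0.24 -3.25 13.16]
[ 0.55509697 -0.11339592  0.084     ] [-0.25  1.43 13.16]
[ 0.61064967 -0.08486361  0.084     ] [-6.5   1.51 13.16]
[ 0.63255491 -0.12908084  0.084     ] [-6.49 -3.43 13.16]
cap 0.18 [75.8, 144.0] ((89.49998474121094, 137.49998474121094), (178.99996948242188, 192.99996948242188), 0.0) (0, 41, 180, 194)
[ 0.76277552 -0.42714839  0.084     ] [ -4.86 -35.92  13.15]
[ 0.56500757 -0.46168955  0.084     ] [ 14.39 -30.19  13.15]
[ 0.49106662 -0.31256564  0.084     ] [ 14.36 -13.55  13.15]
[ 0.67486962 -0.24971601  0.084     ] [ -4.9  -16.11  13.16]
cover_grip 0.8 [452.4, 193.0] ((460.14691162109375, 203.2239990234375), (84.74546813964844, 150.7940673828125), 89.21517944335938) (385, 160, 151, 87)
[318.5 218.5] [-4.29 -0.76 16.57]
[318.1 228.8] [-4.3  -0.76 13.17]
```

View pics/w2.png

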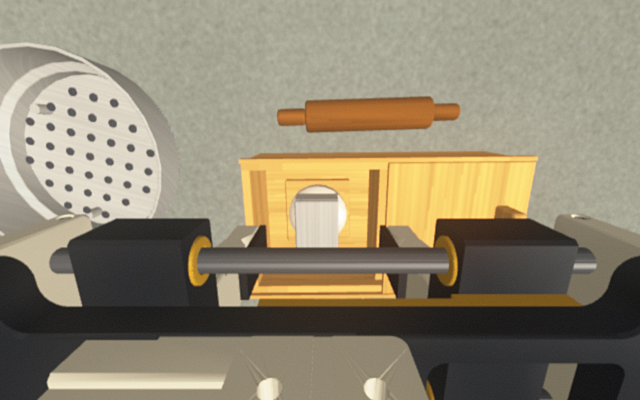

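Run:
```python
from h import *
p=wrist()
im=p["pixels"].astype(int)
print(im[186:250:2,308:326].mean((1,2)).round().tolist())
for q,z in(([317,193],.05),([317,207],.084),([296,215],.084),([339,215],.084)): print(q,z,rel(at_z(p,q,z)))
print(proj(p,[.601,-.1145,.05]+.032*np.array([-.891,-.454,0])),proj(p,[.601,-.1145,.084]+.032*np.array([-.891,-.454,0])))
a=p["pixels"][150:300,230:400];cv2.imwrite("pics/w3.png",cv2.resize(a,None,fx=4,fy=4,interpolation=2))
```

```text
[173.0, 220.0, 227.0, 223.0, 126.0, 122.0, 136.0, 157.0, 211.0, 215.0, 215.0, 214.0, 214.0, 213.0, 213.0, 213.0, 213.0, 212.0, 212.0, 212.0, 212.0, 211.0, 211.0, 211.0, 211.0, 210.0, 210.0, 210.0, 210.0, 211.0, 206.0, 77.0]
[317, 193] 0.05 [-1.12 -0.71 16.57]
[317, 207] 0.084 [-1.82 -0.66 13.17]
[296, 215] 0.084 [-2.73 -2.94 13.17]
[339, 215] 0.084 [-2.73  1.73 13.17]
[316.2 192.7] [315.6 200.4]
```

View pics/w3.png

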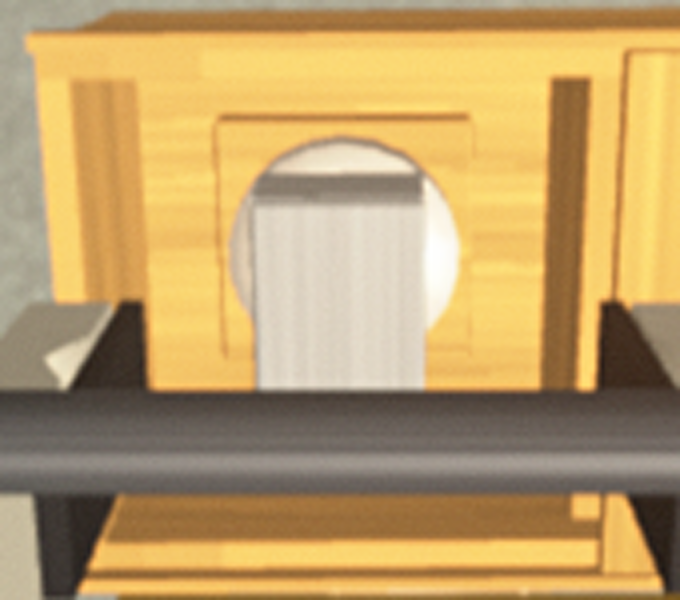

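The cap's near edges (rows 193 and 201) agree with the predicted jar position of (0.601, −0.1145). I'm going down onto the cap.

Emit:
jog_arm(
  moves=[
    [[-2.3,-0.75,0],0,6.8],
    [[-2.0,0,3],0,6.8],
    [[0,0,4],0,6.8],
    [[0,0,4],0,6.8],
    [[0,0,3],0,6.8],
    [[0,0,2],0,6.8],
    [[0,0,0],0,6.8],
    [[0,0,0],0,4],
    [[0,0,0],0,4],
    [[0,0,0],0,4],
    [[0,0,0],0,4],
  ],
  newtons=25,
)

```text
time_s: 8.15
tcp_pos: [0.6018, -0.115, 0.0565]
eef_rot: [-180.0, 0.1, -153.5]
contact_force: [-0.5, 1.8, 6.6]
gripper_width: 0.0479
gripper_force: 25.0
```

Run:
```python
from h import *
s=get_state();print(s["tcp_pos"],s["eef_rot"],s["joints"],s["contact_force"],s["moment"],s["gripper_width"],s["gripper_force"])
```

```text
[ 0.60180555 -0.11499223  0.05651627] [-1.79964467e+02  9.43976011e-02 -1.53488015e+02] [ 7.42693069e+00  2.36531801e+01 -1.92013279e+01  3.70950399e-03
 -4.70446647e+01 -7.09175007e+01] [-0.467681    1.79318356  6.57213118] [0.84723922 0.51607127 0.04539492] 0.04789792098118719 25.000679567456245
```

Emit:
jog_arm(
  moves=[
    [[0,0,0],2,4],
    [[0,0,0],2,4],
    [[0,0,0],2,4],
    [[0,0,0],0,4],
  ],
)

```text
time_s: 8.65
tcp_pos: [0.6021, -0.1153, 0.0565]
eef_rot: [-179.9, 0.1, -159.5]
contact_force: [-0.1, 0.9, 5.3]
gripper_width: 0.0481
gripper_force: 25.0
```

Run:
```python
from h import *
s=get_state();print(s["tcp_pos"],s["eef_rot"],s["contact_force"],s["moment"],s["joint_torque"][5])
```

```text
[ 0.60213247 -0.11526128  0.05653726] [-1.79947996e+02  1.16542134e-01 -1.59514393e+02] [-0.06912354  0.87253055  5.29513194] [ 0.29950648  0.0694522  -0.0064089 ] -0.19861637614667416
```

Emit:
jog_arm(
  moves=[
    [[0,0,0],2,4],
    [[0,0,0],2,4],
    [[0,0,0],0,4],
  ],
)

```text
time_s: 9.02
tcp_pos: [0.6022, -0.1153, 0.0565]
eef_rot: [-180.0, 0.1, -163.5]
contact_force: [-0.4, 0.3, 4.6]
gripper_width: 0.0477
gripper_force: 25.0
```

Run:
```python
from h import *
s=get_state();print(s["tcp_pos"],s["eef_rot"],s["contact_force"],s["moment"],s["joint_torque"][5])
```

```text
[ 0.60224174 -0.11529001  0.05653263] [-1.79952178e+02  1.27343990e-01 -1.63514881e+02] [-0.44030407  0.31254443  4.59287642] [ 0.11055431  0.01665716 -0.07782253] -0.20225039217621088
```

Emit:
jog_arm(
  moves=[
    [[0,0,0],2,4],
    [[0,0,0],2,4],
    [[0,0,0],0,4],
  ],
)

```text
time_s: 9.4
tcp_pos: [0.6023, -0.1153, 0.0566]
eef_rot: [-180.0, 0.1, -167.5]
contact_force: [0.1, 0.4, 5.3]
gripper_width: 0.0477
gripper_force: 25.0
```

Run:
```python
from h import *
s=get_state();print(s["tcp_pos"],s["eef_rot"],s["contact_force"],s["moment"],s["joint_torque"][5])
```

```text
[ 0.60229045 -0.11532198  0.0565501 ] [-1.79957636e+02  1.35536963e-01 -1.67517688e+02] [0.06425426 0.42089575 5.33340505] [ 0.08689906 -0.11753256 -0.05798621] -0.20079194102436304
```

There is no stop at 14°, so this is the free direction. I'm continuing.

Emit:
jog_arm(
  moves=[
    [[0,0,0],4,4],
    [[0,0,0],5,4],
    [[0,0,0],5,4],
    [[0,0,0],5,4],
    [[0,0,0],5,4],
    [[0,0,0],5,4],
    [[0,0,0],5,4],
    [[0,0,0],5,4],
    [[0,0,0],5,4],
    [[0,0,0],4,4],
    [[0,0,0],0,4],
  ],
)

```text
time_s: 10.78
tcp_pos: [0.6024, -0.1154, 0.0565]
eef_rot: [179.9, 0.1, 144.5]
contact_force: [0.0, -1.7, 6.2]
gripper_width: 0.0478
gripper_force: 25.0
```

Emit:
jog_arm(
  moves=[
    [[0,0,0],4,4],
    [[0,0,0],4,4],
    [[0,0,-0.3],0,4],
    [[0,0,-0.3],0,4],
    [[0,0,0],0,4],
  ],
  newtons=30,
)

```text
time_s: 11.4
tcp_pos: [0.601, -0.1152, 0.0614]
eef_rot: [-180.0, -0.0, 136.6]
contact_force: [0.3, 0.5, -0.2]
gripper_width: 0.0476
gripper_force: 30.0
```

Only a small force, so the cap is free. Lifting.

Emit:
jog_arm(
  moves=[
    [[0,0,-0.8],0,4],
    [[0,0,-1.2],0,4],
    [[0,0,-1.2],0,4],
    [[0,0,-1.2],0,4],
    [[0,0,-1.2],0,4],
    [[0,0,-1.2],0,4],
    [[0,0,-0.8],0,4],
    [[0,0,-0.4],0,4],
    [[0,0,0],0,4],
    [[0,0,0],0,4],
    [[0,0,0],0,4],
    [[0,0,0],0,4],
  ],
)

```text
time_s: 12.9
tcp_pos: [0.6011, -0.1152, 0.1411]
eef_rot: [-180.0, -0.0, 136.5]
contact_force: [-0.5, -1.5, -0.9]
gripper_width: 0.0479
gripper_force: 30.0
```

Run:
```python
from h import *
s=get_state();print(s["tcp_pos"],s["contact_force"],s["gripper_width"],s["gripper_force"])
p=capture("side");a=cv2.resize(p["pixels"][100:280,230:400],(510,540),interpolation=2);cv2.imwrite("pics/s1.png",a)
```

```text
[ 0.60105579 -0.1151769   0.14108203] [-0.45700316 -1.47236855 -0.93017482] 0.04789659851040266 30.000044479966164
```

View pics/s1.png

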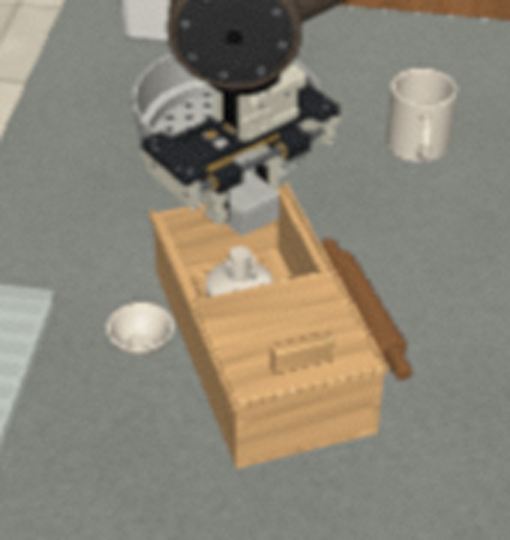

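The side view shows the cover open at the far stop, the bare jar neck at crop pixel (240,262), and the cap held level above it at (255,205). The saucer and rolling pin haven't moved.

```bash
python3 -c "from plant import close_job;print(close_job())"
```

```text
the job is handed in; nothing more can be done
None
```

The job is handed in: the cover was slid to its stop, the cap came loose clockwise with no stop met, and it is held level and still about 8.5 cm above its seat over the jar; I don't have the judge's verdict.

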